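# Seat the beamsplitter cube in its locating nest and lock the cam lever

### The arm

A 7-joint arm with a two-finger parallel gripper is mounted at the origin on the work surface. World frame = base frame: x ahead of the robot, y to its left, z up, the work surface at z = 0. Lengths are in mm, angles in rad, forces in N, time in s.
With the tool pointing down it reaches from about 400 to 850 mm from the base axis. Payload 4.5 kg.
Tool frame: the origin (TCP) lies on the centre line of the jaws, within the pads' length; the fingertips stand 25 mm ahead of it and the grasp point (between the pads) lies 6 mm ahead of it; z points along the fingers, y is the direction in which the jaws open and shut (so a half turn about z gives the same grasp; the last joint's range is limited). The gripper opens to 85 mm and grips with 20 to 120 N. Pads are 22 mm wide; open, the fingers measure 114 mm over their backs; the gripper's body (76 mm by 85 mm) begins 54 mm behind the grasp point. The pads swing forward as they close: fully open they stand 13 mm farther back than shut.
Start: joints at [1.228, 0.689, -0.195, 1.565, 0.157, 0.902, -0.215], TCP at [229.996, -581.166, 256.317] pointing down, gripper open.
Joint ranges: [-3.01, 3.01], [-0.46, 2.08], [-1.47, 1.51], [0.13, 2.56], [-1, 4.14], [0.04, 2.09], [-2.66, 2.66]. Speed limits (rad/s): [2.57, 2.57, 3.14, 3.14, 3.14, 3.14, 3.14].

### API

Orientations are given as a unit quaternion [w, x, y, z].
In Python, from workcell import robot gives the robot as it stands. The module is installed in compiled form; this text tells all that it offers.
- The arm moves only by the tool drive_tool, never from a script. Its argument "targets" is one flat list of numbers, 6 for each row, row after row: the shift along the tool's x, y, z as a fraction of full scale, then the turn, a rotation vector about the tool's x, y, z as a fraction of full scale. A call has 1 to 5 rows; each row is the pose to reach, as a shift and turn from the pose commanded when the call began, along the tool's axes at that moment; what a row does not reach only later rows make up. Full scale, the value 1, is 0.1 m for a shift and 60 degrees for a turn. A row lasts 1/12 s, in which the tool goes at most 41.7 mm and 7.16 degrees, less where a joint would pass 70% of its speed; a pose out of reach is approached as far as the arm can. A call with a number of a shift or a turn outside -1 to 1 is refused whole. A call with a gripper value outside its range is refused whole. "hand" is the opening, from 0 (shut) to 1 (fully open), set as the call begins (left out, the last holds). The fingers move at their own pace and stop on an object; "squeeze" is the grip in N (left out, the last holds). Time passes only in rows, so rows that repeat a pose let the fingers close. It gives the time, the measured TCP pose, the force and the opening at its end, in the units of the state.
- robot.observe(): the state, without advancing time (a new reading comes with each control period).
- robot.read_camera(name): name is "side" or "top" or "wrist"; returns a dict with "image" (420x560x3 uint8, red, green, blue), "fx", "fy", "cx", "cy" (pixels), "world_to_cam" (4x4, takes a point from world to camera coordinates). Camera axes: x right, y down, z forward; pixel columns grow to the right and rows downward; lengths in mm; the calibration is good to about 2 mm. A picture is of the moment at which its call begins. There is no depth.
- robot.close_job(): hands the job in, once; it reports no verdict.
The state is a dict: "clock": time; "joint_positions": joint angles; "joint_velocities": joint speeds; "joint_efforts": joint torques, N m; "tcp_pos": TCP position; "tcp_rot": TCP orientation; "wrist_force": force on the tool from outside, world axes, zero at the start; "moment": the same for the moment, N m; "grip_width": finger opening in mm.
Only numpy, scipy, OpenCV 4.12 (cv2) and the standard library are available. Lean on these libraries where they do the work, as an engineer would, in place of code of your own. Each camera call takes 0.05 s, during which the arm holds its last target.

### The job

Put the beamsplitter cube back into its locating nest, base plate flat on the nest plate, slid fully home against the end stop and lying along the side rail. Then lock it by swinging the cam lever on through its quarter turn until you feel it come up against its end stop, without forcing the lever or ramming the mount. Leave it locked and do not disturb the other things on the table.

Things in the scene. Friction and masses are not known exactly. Their poses are not given: they have to be found in the camera images.
- nest: Locating nest bolted to the table: black plate 136 (x) x 150 (y) x 10 mm. Origin: centre of its underside; x, y along its edges, z up. Two steel bars rise 13 mm above the plate (tops at 23 mm): the end stop at the +x edge, its face at x = +50 mm, and the side rail at the +y edge, its face at y = +50 mm (x -32 to +44 mm). Cam lever on the -y side; the -x side is open.
- nest_home (a point): Point on the nest plate's top (10 mm above the table) under the middle of the mount's underside when the mount is fully home: one 60 mm edge against the end stop (+x), one 70 mm edge against the side rail (+y). Axes as the nest's. With the lever open there are 5.5 to 7 mm of room between base and cam; the closing cam pushes the mount towards the rail, not towards the end stop.
- cube_center (a point): Centre of the black beamsplitter cube, 38 mm a side, a round glass port in each side. It stands on a 25 mm thick pillar on a grey base plate 70 (x) x 60 (y) x 10 mm: one loose piece, about 0.4 kg, 63 mm tall. The point is on its vertical centre line, 44 mm above its underside; x along the base's long edges, y across. Pinch the cube by two opposite sides from above.
- base_under (a point): Middle of the underside of the beamsplitter mount's base plate (same piece and axes as cube_center).
- lever_pivot (a point): The cam lever's upright pivot axis where it meets the nest plate's upper face, x = +15, y = -36.5 mm in the nest's frame.
- lever_grip (a point): Middle of the lever's grip, 82 mm from the pivot axis, 52 mm above the table. The grip is a black round bar 17 mm thick, nearly level, from 52 to 106 mm from the pivot axis; a thinner steel arm slopes from it down to the hub. Under the hub sits the off-centre steel cam, 36 mm across, 12 mm high. More than 40 N on the lever is forcing it.
- cam_lever (a joint): Lever angle, rad. 0 = open, grip towards the nest's -y; grows clockwise seen from above until the grip points about to the nest's -x, beside the mount. Starts at 0 to 0.2. The rigid end stop, somewhere from 1.35 to 1.65, must be felt. Turning takes about 3 N at the grip, 4 to 15 N in the last third, where the cam wedges the mount; it stays where it is left.
- mirror_mount: Bystander, loose, leave it alone: mirror in a square mount on a short pillar, 103 mm tall. Origin: centre of its underside.
- iris: Bystander, loose, leave it alone: iris diaphragm on a short pillar, about 112 mm tall. Origin: centre of its underside.
- lens_mount: Bystander, loose, leave it alone: lens in a round ring on a short pillar, 102 mm tall. Origin: centre of its underside.
- driver: Bystander, loose, leave it alone: yellow-handled screwdriver lying down, 170 mm. Origin: centre of its underside.
- fork_clamp: Bystander, loose, leave it alone: small black fork clamp lying flat, 61 x 28 x 10 mm. Origin: centre of its underside.
- tissue_box: Bystander, loose, leave it alone: lens-tissue box 60 x 110 x 42 mm. Origin: centre of its underside.
- solvent: Bystander, loose, leave it alone: small amber solvent bottle, 42 mm wide, 85 mm tall. Origin: centre of its underside.
- post_holder: Bystander, loose, leave it alone: black tube-shaped post holder, 25 mm wide, 50 mm tall. Origin: centre of its underside.
Things that resemble listed ones, but are neither listed nor needed, are in the scene too. What is shaped like the part that bears cube_center but green or pink is not meant.

How it is judged (in metres and radians):
On the way, in this order (a step that is already met when the one before it is completed fails the run):
1. the mount stands flat and square in the nest, home against the end stop, the lever still open (x of base_under in the frame of nest_home between -0.0025 and 0.0025 m and y of base_under in the frame of nest_home between -0.0075 and 0.0075 m and z of base_under in the frame of nest_home between -0.003 and 0.003 m and angle between base_under's own z axis and vertical below 0.05 rad and angle between the x axis of base_under and the x axis of nest_home, either way round below 0.06 rad and value of joint cam_lever below 0.5 rad), for 0.2 s.
2. the cam lever is swung to its end stop (value of joint cam_lever above 1.4 rad), for 0.2 s.
At the end, for the whole second after the job is handed in: The mount rests flat (3 mm, 3 deg), square (3.4 deg) and at rest in the nest, within 2.5 mm of home along both nest axes, and the cam lever is within 0.04 rad of its end stop (x of base_under in the frame of nest_home between -0.0025 and 0.0025 m and y of base_under in the frame of nest_home between -0.0025 and 0.0025 m and z of base_under in the frame of nest_home between -0.003 and 0.003 m and angle between base_under's own z axis and vertical below 0.05 rad and angle between the x axis of base_under and the x axis of nest_home, either way round below 0.06 rad and value of joint cam_lever above 1.4 rad and linear speed of cube_mount below 0.01 m/s); the robot touches nothing.
It fails at once if the lever is forced: more than 40 N between robot and cam lever (contact force between any of the arm, the fingers and cam_lever above 40 N).
It fails at once if the mount is rammed or dropped into the open nest: more than 90 N between them while the lever is still open (contact force between cube_mount and nest above 90 N and value of joint cam_lever below 0.5 rad).
It fails at once if the mount is tipped (angle between cube_center's own z axis and vertical above 0.5 rad).
It fails at once if another thing on the table is disturbed (moved 20 mm or more) (distance of any of mirror_mount, iris, lens_mount, driver, fork_clamp, tissue_box, solvent, post_holder from where it was at the start of the episode above 0.02 m).
It also fails if it takes over 72 s, if anything falls off the work surface, if the arm or the gripper's body presses on something with over 40 N, if the wrist force passes 120 N, or if a joint passes its speed limit or range.

## Working session

There is one attempt and no reset: what is moved stays moved. The work goes in short steps, Python scripts to look and compute and a tool call to move; the robot and the scene stay as the last step left them, time stands still between calls to the robot, and variables do not carry over. Pictures are saved under pics/ and viewed, and the job is handed in when it is done.

Besides the shell and the picture viewer there is one more tool, called as name(argument=value, ...) on one line, values as JSON. drive_tool: Moves the arm, as the interface text tells. Shift numbers are shares of 0.1 m and turn numbers shares of 60 degrees, none past 1 either way. Its arguments: {"type":"object","properties":{"targets":{"type":"array"},"hand":{"type":"number"},"squeeze":{"type":"number"}},"required":["targets"]}

```bash
mkdir -p pics; cat > h.py <<'E'
import numpy as np, cv2, pickle
from workcell import robot
def snap(names,tag):
    d={}
    for n in names:
        c=robot.read_camera(n); d[n]=c
        cv2.imwrite(f'pics/{n}_{tag}.png',c['image'][:,:,::-1])
        pickle.dump(c,open(f'pics/{n}_{tag}.pkl','wb'))
    return d
def load(n,tag): return pickle.load(open(f'pics/{n}_{tag}.pkl','rb'))
def ray(c,u,v,z):
    M=np.array(c['world_to_cam']);R=M[:3,:3];t=M[:3,3];o=-R.T@t
    d=R.T@np.array([(u-c['cx'])/c['fx'],(v-c['cy'])/c['fy'],1.])
    return o+d*(z-o[2])/d[2]
def proj(c,p):
    M=np.array(c['world_to_cam']);q=M[:3,:3]@np.array(p,float)+M[:3,3]
    return np.array([c['fx']*q[0]/q[2]+c['cx'],c['fy']*q[1]/q[2]+c['cy']])
E
python3 - <<'E'
from h import *
np.set_printoptions(precision=3,suppress=True)
d=snap(['side','top','wrist'],'0')
for n in d: print(n,d[n]['fx'],d[n]['world_to_cam'])
s=robot.observe()
for k in s: print(k,s[k])
E
```

```text
side 381.42081529439037 [[ -0.992  -0.122   0.008 542.672]
 [ -0.073   0.536  -0.841  81.982]
 [  0.098  -0.835  -0.541 942.656]
 [  0.      0.      0.      1.   ]]
top 389.6303035494669 [[  -0.022   -1.      -0.011   18.512]
 [  -0.993    0.023   -0.116  559.82 ]
 [   0.116    0.009   -0.993 1151.373]
 [   0.       0.       0.       1.   ]]
wrist 337.90306958673597 [[   0.367   -0.93    -0.002 -623.269]
 [  -0.888   -0.351    0.296  -37.226]
 [  -0.276   -0.107   -0.955  379.962]
 [   0.       0.       0.       1.   ]]
clock 0.15
joint_positions [ 1.228  0.69  -0.195  1.566  0.157  0.903 -0.215]
joint_velocities [ 0.001 -0.003 -0.    -0.003  0.002  0.001 -0.001]
joint_efforts [ -0.002 -53.994  -1.268 -15.872   0.009   0.006  -0.   ]
tcp_pos [ 229.76  -580.74   255.664]
tcp_rot [-0.001  0.982  0.187 -0.   ]
wrist_force [0.055 0.656 0.285]
moment [-0.026 -0.009  0.04 ]
grip_width 85.379556775257
```

View pics/side_0.png

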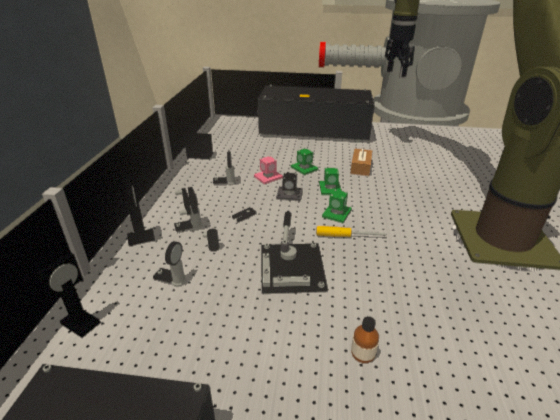

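View pics/top_0.png

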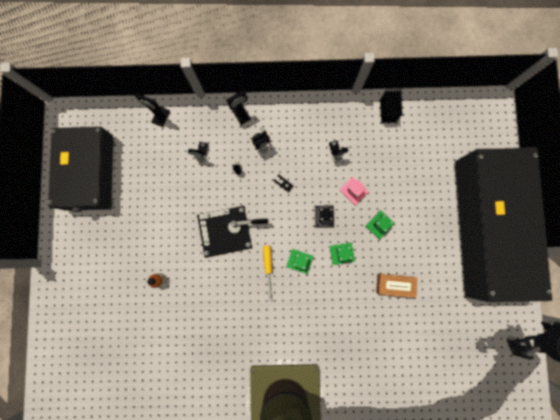

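View pics/wrist_0.png

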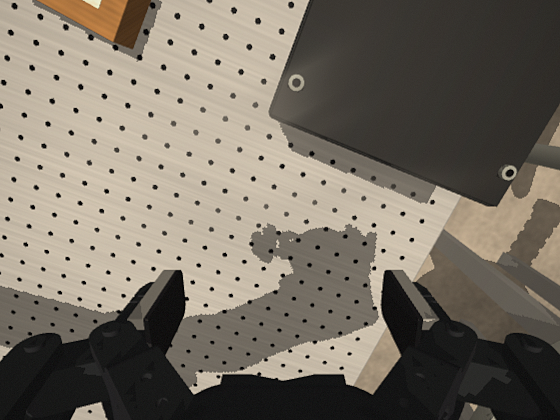

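The side view shows the nest at about (292,265) with the lever pointing away, and the black/grey mount at (290,186). In the top view the nest is at (225,231), the grip at (257,222) and the mount at (325,215). I'll enlarge both areas.

```bash
python3 - <<'E'
from h import *
c=load('top','0'); im=c['image'][190:275,185:345,::-1]
cv2.imwrite('pics/topz.png',cv2.resize(im,None,fx=5,fy=5,interpolation=cv2.INTER_CUBIC))
c=load('side','0'); im=c['image'][160:300,230:390,::-1]
cv2.imwrite('pics/sidez.png',cv2.resize(im,None,fx=4,fy=4,interpolation=cv2.INTER_CUBIC))
c=load('top','0')
for n,u,v,z in [('nest',225,231,10),('mount',325,216,30),('grip',258,222,52),('pivot',234,227,30),('box',398,286,40)]: print(n,ray(c,u,v,z).round(1))
E
```

```text
nest [506.6 171.2  10. ]
mount [ 543.9 -136.2   30. ]
grip [528.3  66.3  52. ]
pivot [516.8 140.8  30. ]
box [ 330.8 -342.2   40. ]
```

View pics/topz.png

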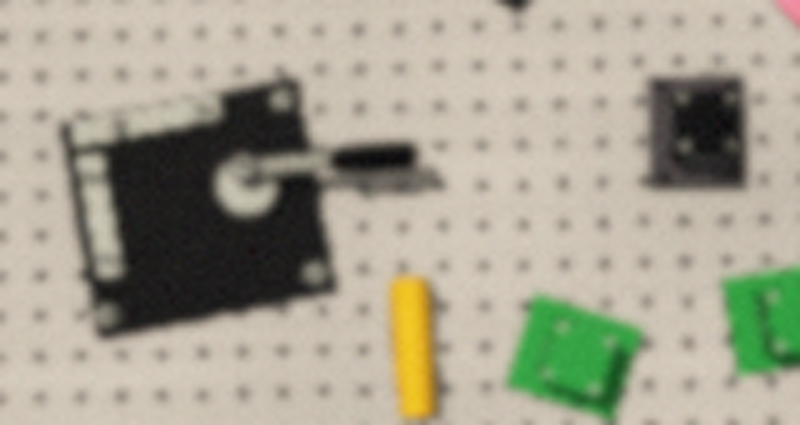

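View pics/sidez.png

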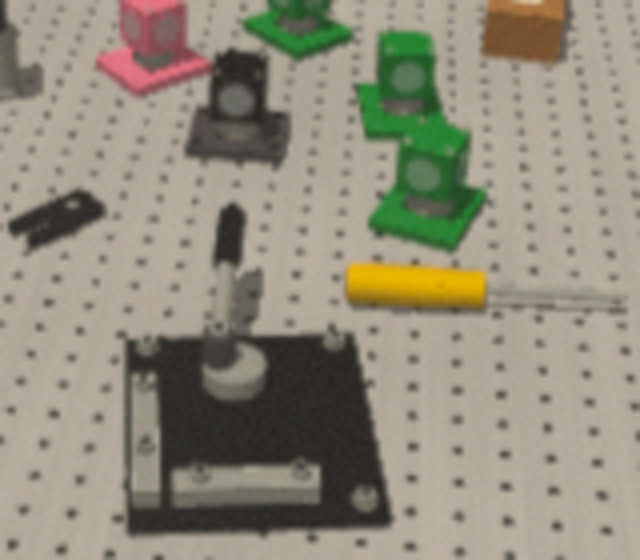

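```bash
cat >> h.py <<'E'
from scipy.spatial.transform import Rotation as Ro
def cur():
    s=robot.observe(); q=np.array(s['tcp_rot']); R=Ro.from_quat([q[1],q[2],q[3],q[0]])
    return s,np.array(s['tcp_pos'],float),R
def need(p,yawx,show=True):
    """remaining shift/turn (fractions) to TCP p with tool down and tool x at world yaw (deg)"""
    s,t,R=cur()
    a=np.radians(yawx); T=np.array([[np.cos(a),np.sin(a),0],[np.sin(a),-np.cos(a),0],[0,0,-1]])
    d=R.inv().apply(np.array(p)-t)/100; r=(R.inv()*Ro.from_matrix(T)).as_rotvec()/np.radians(60)
    n=max(np.linalg.norm(d)*100/41.7,np.linalg.norm(r)*60/7.16)
    np.set_printoptions(precision=4,suppress=True)
    x=R.as_matrix()[:,0]
    print('t',round(s['clock'],2),'tcp',t.round(2),'yawx',round(np.degrees(np.arctan2(x[1],x[0])),2),'F',np.round(s['wrist_force'],1),'w',round(s['grip_width'],1))
    print('shift',d,'turn',r,'rows>=',round(n,1))
E
python3 -c "
from h import *
need([544,-136,230],90)"
```

```text
t 0.15 tcp [ 229.76 -580.74  255.66] yawx 21.59 F [0.1 0.7 0.3] w 85.4
shift [ 4.5586 -2.9785  0.2604] turn [-0.0013 -0.0007 -1.1401] rows>= 13.1
```

drive_tool(targets=[0.2,-0.13,0,0,0,-0.1,0.4,-0.26,0,0,0,-0.2,0.6,-0.39,0,0,0,-0.3,0.8,-0.52,0,0,0,-0.4,1,-0.65,0,0,0,-0.5], hand=1)

```text
clock: 0.57
tcp_pos: [299.4, -482.8, 256.1]
tcp_rot: [-0.0, 0.899, 0.437, -0.0]
wrist_force: [0.0, 0.2, -0.2]
grip_width: 85.5
```

```bash
python3 -c "
from h import *
need([544,-136,230],90)"
```

```text
t 0.57 tcp [ 299.43 -482.82  256.08] yawx 51.88 F [ 0.   0.2 -0.2] w 85.5
shift [ 4.2382 -0.2169  0.2614] turn [-0.0004 -0.0002 -0.6353] rows>= 10.2
```

drive_tool(targets=[0.25,-0.01,0.02,0,0,-0.1,0.5,-0.02,0.03,0,0,-0.2,0.75,-0.04,0.05,0,0,-0.3,1,-0.05,0.06,0,0,-0.4])

```text
clock: 0.9
tcp_pos: [357.4, -401.3, 250.0]
tcp_rot: [-0.0, 0.789, 0.615, -0.0]
wrist_force: [0.4, -0.2, 0.6]
grip_width: 85.5
```

```bash
python3 -c "
from h import *
need([544,-136,230],90)"
```

```text
t 0.9 tcp [ 357.44 -401.27  250.  ] yawx 75.88 F [ 0.4 -0.2  0.6] w 85.5
shift [3.0277 1.1621 0.1997] turn [-0.0007 -0.0003 -0.2354] rows>= 7.8
```

drive_tool(targets=[0.25,0.1,0.02,0,0,-0.08,0.5,0.2,0.03,0,0,-0.16,0.75,0.3,0.05,0,0,-0.23,1,0.38,0.06,0,0,-0.23])

```text
clock: 1.23
tcp_pos: [419.6, -314.0, 243.9]
tcp_rot: [-0.0, 0.71, 0.704, 0.0]
wrist_force: [0.6, 0.2, -0.4]
grip_width: 85.3
```

```bash
python3 -c "
from h import *
need([544,-136,230],90)"
```

```text
t 1.23 tcp [ 419.64 -314.02  243.94] yawx 89.56 F [ 0.6  0.2 -0.4] w 85.3
shift [1.7897 1.2298 0.1404] turn [ 0.0001 -0.0005 -0.0074] rows>= 5.2
```

drive_tool(targets=[0.25,0.17,0.02,0,0,0,0.5,0.34,0.03,0,0,0,0.75,0.5,0.05,0,0,0,1,0.65,0.06,0,0,0])

```text
clock: 1.57
tcp_pos: [485.7, -214.5, 238.0]
tcp_rot: [-0.0, 0.711, 0.703, -0.0]
wrist_force: [-0.8, -1.0, 1.9]
grip_width: 85.7
```

drive_tool(targets=[0.25,0.17,0.02,0,0,0,0.5,0.34,0.04,0,0,0,0.75,0.5,0.07,0,0,0,0.79,0.58,0.08,0,0,0,0.79,0.58,0.08,0,0,0])

```text
clock: 1.98
tcp_pos: [545.8, -134.3, 230.1]
tcp_rot: [-0.0, 0.709, 0.705, 0.001]
wrist_force: [-0.7, -1.1, -0.1]
grip_width: 85.3
```

```bash
python3 -c "
from h import *
need([544,-136,230],90)
snap(['wrist','top'],'1')"
```

```text
t 1.98 tcp [ 545.82 -134.26  230.1 ] yawx 89.68 F [-0.7 -1.1 -0.1] w 85.3
shift [-0.0175 -0.0181  0.0009] turn [ 0.0016 -0.0018 -0.0054] rows>= 0.1
```

View pics/wrist_1.png

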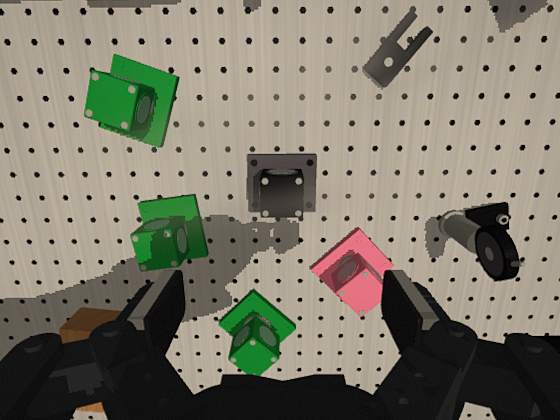

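```bash
python3 - <<'E'
from h import *
c=load('wrist','1'); im=c['image'][140:235,230:335,::-1]
cv2.imwrite('pics/wz.png',cv2.resize(im,None,fx=6,fy=6,interpolation=cv2.INTER_CUBIC))
E
```

```text
(no output)
```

View pics/wz.png

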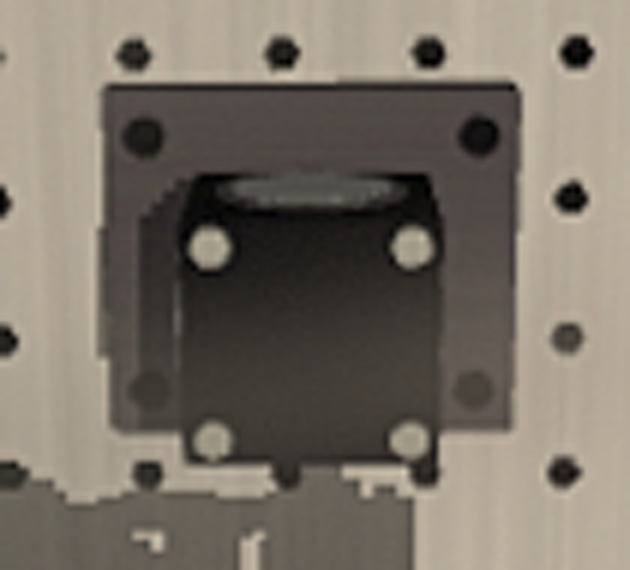

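```bash
python3 - <<'E'
from h import *
c=load('wrist','1')
f=lambda P,z:np.array([ray(c,230+u/6,140+v/6,z)[:2] for u,v in P])
for P,z in [([(105,88),(518,87),(512,430),(111,430)],10),([(210,247),(412,247),(409,440),(213,440)],63.5)]:
    q=f(P,z);print(q.round(1).tolist(),'mean',q.mean(0),'ang top',np.degrees(np.arctan2(*(q[1]-q[0])[::-1])),'bot',np.degrees(np.arctan2(*(q[2]-q[3])[::-1])), np.linalg.norm(q[1]-q[0]),np.linalg.norm(q[2]-q[1]))
m=q.mean(0)
E
```

```text
[[511.8, -103.7], [580.2, -104.0], [580.5, -163.5], [510.7, -163.1]] mean [ 545.80851842 -133.57969519] ang top -0.2363635560249088 bot -0.3824175870842981 68.42742750423932 59.518425180934756
[[531.5, -119.2], [560.3, -119.4], [560.1, -148.3], [531.3, -148.1]] mean [ 545.81823988 -133.75124698] ang top -0.37808419149721517 bot -0.38266130598942516 28.821568689628986 28.88312133328154
```

drive_tool(targets=[0.02,0,0.3,0,0,0,0.02,0,0.6,0,0,0,0.02,0,0.9,0,0,0,0.02,0,1,0,0,0])

```text
clock: 2.42
tcp_pos: [540.2, -137.7, 126.9]
tcp_rot: [-0.002, 0.712, 0.702, -0.003]
wrist_force: [0.2, -0.4, 0.1]
grip_width: 85.5
```

drive_tool(targets=[0,0,0.3,0,0,0,0,0,0.6,0,0,0,0,0,0.77,0,0,0,0,0,0.77,0,0,0])

```text
clock: 2.75
tcp_pos: [541.3, -136.8, 50.8]
tcp_rot: [-0.002, 0.711, 0.703, -0.002]
wrist_force: [-0.4, 0.7, 0.4]
grip_width: 85.6
```

```bash
python3 -c "
from h import *
need([545.8,-133.7,52],89.65)"
```

```text
t 2.75 tcp [ 541.26 -136.76   50.81] yawx 89.3 F [-0.4  0.7  0.4] w 85.6
shift [ 0.0311  0.0449 -0.0122] turn [-0.0058  0.0007 -0.0059] rows>= 0.1
```

drive_tool(targets=[0.03,0.045,-0.012,0,0,0,0.03,0.045,-0.012,0,0,0,0.03,0.045,-0.012,0,0,0])

```text
clock: 3.0
tcp_pos: [550.1, -132.6, 56.5]
tcp_rot: [0.001, 0.711, 0.703, 0.001]
wrist_force: [0.4, -0.4, 0.4]
grip_width: 85.3
```

```bash
python3 -c "
from h import *
need([545.8,-133.7,52],89.65);snap(['wrist'],'2')"
```

```text
t 3.0 tcp [ 550.13 -132.6    56.45] yawx 89.37 F [ 0.4 -0.4  0.4] w 85.3
shift [-0.0115 -0.0434  0.0444] turn [ 0.0038  0.0002 -0.0046] rows>= 0.2
```

View pics/wrist_2.png

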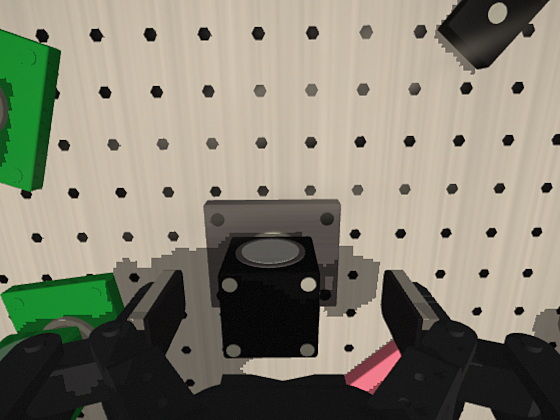

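The cube stands between the open fingers: bolts at (230,285) and (308,285), pads at about 160 and 405. I'll let the arm settle.

drive_tool(targets=[0,0,0,0,0,0,0,0,0,0,0,0,0,0,0,0,0,0])

```text
clock: 3.3
tcp_pos: [548.5, -132.6, 55.0]
tcp_rot: [0.0, 0.711, 0.703, 0.0]
wrist_force: [0.2, -0.5, -0.8]
grip_width: 85.5
```

drive_tool(targets=[0,0,0,0,0,0,0,0,0,0,0,0,0,0,0,0,0,0])

```text
clock: 3.55
tcp_pos: [548.3, -132.5, 54.5]
tcp_rot: [-0.0, 0.711, 0.703, -0.0]
wrist_force: [-0.7, -0.4, 0.3]
grip_width: 85.2
```

```bash
python3 -c "
from h import *
need([545.8,-133.7,52],89.65)"
```

```text
t 3.55 tcp [ 548.35 -132.46   54.48] yawx 89.39 F [-0.7 -0.4  0.3] w 85.2
shift [-0.0127 -0.0253  0.0248] turn [-0.0001  0.0001 -0.0043] rows>= 0.1
```

drive_tool(targets=[-0.012,-0.025,0.025,0,0,-0.004,-0.012,-0.025,0.025,0,0,-0.004,-0.012,-0.025,0.025,0,0,-0.004,-0.012,-0.025,0.025,0,0,-0.004])

```text
clock: 3.88
tcp_pos: [545.8, -133.6, 51.9]
tcp_rot: [-0.0, 0.709, 0.705, -0.0]
wrist_force: [0.7, -1.0, -0.2]
grip_width: 85.3
```

drive_tool(targets=[0,0,0,0,0,0,0,0,0,0,0,0,0,0,0,0,0,0,0,0,0,0,0,0,0,0,0,0,0,0], hand=0.3, squeeze=40)

```text
clock: 4.3
tcp_pos: [546.0, -133.6, 52.1]
tcp_rot: [0.0, 0.709, 0.705, 0.0]
wrist_force: [-0.4, -1.3, 0.5]
grip_width: 37.5
```

drive_tool(targets=[0,0,0,0,0,0,0,0,0,0,0,0,0,0,0,0,0,0,0,0,0,0,0,0,0,0,0,0,0,0])

```text
clock: 4.72
tcp_pos: [546.0, -133.6, 52.1]
tcp_rot: [0.0, 0.709, 0.705, 0.0]
wrist_force: [-0.3, 0.2, 3.3]
grip_width: 37.6
```

```bash
python3 -c "
from h import *
need([545.8,-133.7,52],89.65)"
```

```text
t 4.72 tcp [ 546.   -133.62   52.13] yawx 89.63 F [-0.3  0.2  3.3] w 37.6
shift [-0.0008 -0.002   0.0013] turn [ 0.0002  0.0001 -0.0003] rows>= 0.0
```

drive_tool(targets=[0,0,-0.1,0,0,0,0,0,-0.4,0,0,0,0,0,-0.7,0,0,0,0,0,-1,0,0,0])

```text
clock: 5.05
tcp_pos: [544.9, -133.5, 152.8]
tcp_rot: [-0.001, 0.709, 0.705, -0.001]
wrist_force: [0.7, -0.2, -3.2]
grip_width: 37.6
```

drive_tool(targets=[0.2,-0.04,-0.25,0,0,-0.04,0.45,-0.09,-0.5,0,0,-0.08,0.7,-0.14,-0.6,0,0,-0.12,1,-0.2,-0.6,0,0,-0.16])

```text
clock: 5.38
tcp_pos: [527.6, -33.8, 214.8]
tcp_rot: [0.002, 0.648, 0.761, 0.001]
wrist_force: [0.4, 0.8, -3.6]
grip_width: 37.7
```

drive_tool(targets=[0.3,0,0,0,0,0,0.6,0,0,0,0,0,0.9,0,0,0,0,0,0.9,0,0,0,0,0,0.9,0,0,0,0,0])

```text
clock: 5.8
tcp_pos: [511.2, 57.7, 212.3]
tcp_rot: [-0.0, 0.646, 0.763, 0.0]
wrist_force: [-0.6, -1.3, -3.3]
grip_width: 37.6
```

drive_tool(targets=[0,0,0,0,0,0,0,0,0,0,0,0,0,0,0,0,0,0])

```text
clock: 6.05
tcp_pos: [512.1, 53.7, 211.8]
tcp_rot: [0.0, 0.649, 0.761, -0.001]
wrist_force: [-0.7, -0.1, -4.1]
grip_width: 37.6
```

```bash
python3 -c "
from h import *
need([507,60,200],100);snap(['wrist'],'3')"
```

```text
t 6.05 tcp [512.09  53.67 211.81] yawx 99.08 F [-0.7 -0.1 -4.1] w 37.6
shift [ 0.0706 -0.0402  0.118 ] turn [-0.0007  0.0009 -0.0153] rows>= 0.3
```

View pics/wrist_3.png

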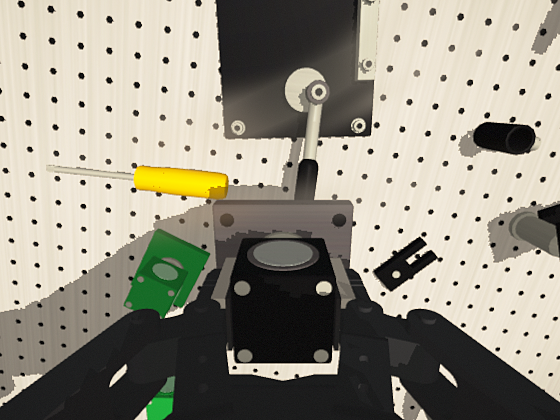

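The held mount sits square in the jaws. The nest's near corners show at about (226,137) and (372,135), with the lever hub at (318,91). I'll go forward to see the whole nest.

drive_tool(targets=[0.3,0,0,0,0,0,0.6,0,0,0,0,0,0.75,0,0,0,0,0,0.75,0,0,0,0,0,0.75,0,0,0,0,0])

```text
clock: 6.52
tcp_pos: [500.0, 129.7, 212.0]
tcp_rot: [0.0, 0.647, 0.762, -0.0]
wrist_force: [-0.0, -0.5, -3.8]
grip_width: 37.7
```

drive_tool(targets=[0,0,0,0,0,0,0,0,0,0,0,0,0,0,0,0,0,0,0,0,0,0,0,0])

```text
clock: 6.85
tcp_pos: [500.3, 128.3, 211.9]
tcp_rot: [0.0, 0.649, 0.761, -0.0]
wrist_force: [-0.6, 0.3, -3.2]
grip_width: 37.6
```

```bash
python3 -c "
from h import *
need([500,125,210],100);c=snap(['wrist'],'4')['wrist']
im=c['image'][20:230,190:440,::-1]
cv2.imwrite('pics/wz4.png',cv2.resize(im,(750,630),interpolation=cv2.INTER_CUBIC)[:600])"
```

```text
t 6.85 tcp [500.26 128.29 211.88] yawx 99.13 F [-0.6  0.3 -3.2] w 37.6
shift [-0.032  -0.0077  0.0188] turn [-0.0002  0.0005 -0.0146] rows>= 0.1
```

View pics/wrist_4.png

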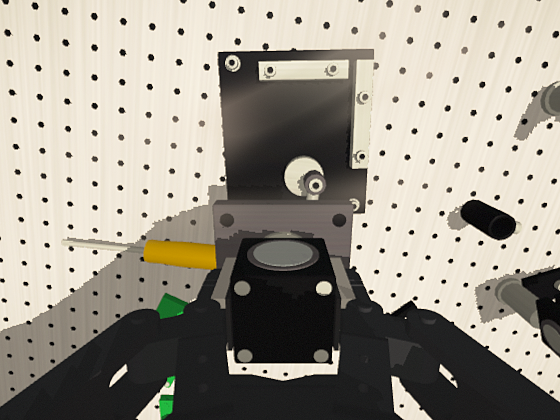

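View pics/wz4.png

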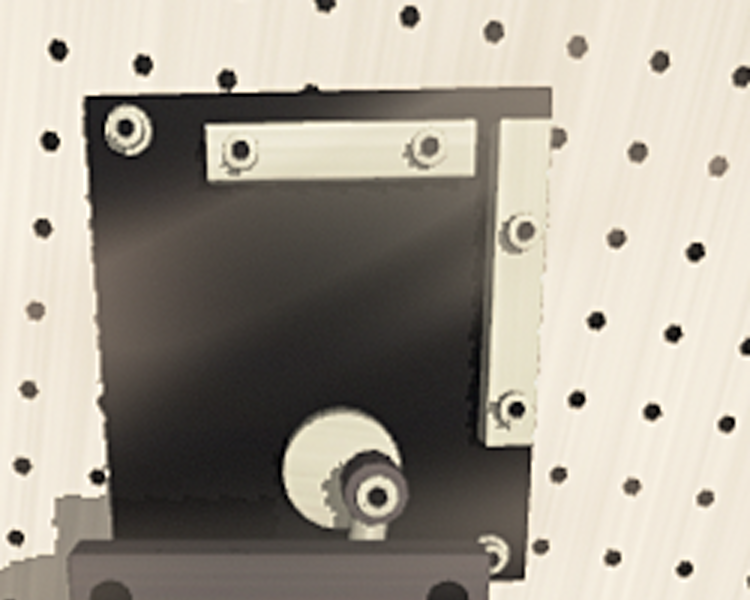

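```bash
python3 - <<'E'
from h import *
from scipy.optimize import least_squares
c=load('wrist','4')
P=[(-68,75,10,87,97),(68,75,10,551,88),(68,-75,10,524,579),(-32,50,23,207,181),(44,50,23,475,177)]
L=[(50,23,499,125),(50,23,488,440)]
def loc(u,v,z,p):
    w=ray(c,190+u/3,20+v/3,z)[:2]-p[:2]; a=p[2]; return np.array([np.cos(a)*w[0]+np.sin(a)*w[1],-np.sin(a)*w[0]+np.cos(a)*w[1]])
def res(p):
    r=[]
    for x,y,z,u,v in P: r+=list(loc(u,v,z,p)-[x,y])
    for x,z,u,v in L: r.append(loc(u,v,z,p)[0]-x)
    return r
s=least_squares(res,[507,171,.17],x_scale=[1,1,.01]); print(s.x,np.degrees(s.x[2]),np.array(s.fun).round(1))
p=s.x; R=np.array([[np.cos(p[2]),-np.sin(p[2])],[np.sin(p[2]),np.cos(p[2])]])
w=lambda x,y:(p[:2]+R@[x,y]).round(1)
print('home',w(15,20),'pivot',w(15,-36.5))
h=np.array([377,497]);print('pivot seen',[ (z,loc(*h,z,p).round(1)) for z in(10,30,40,50)])
# lever angle from wrist_3: grip visible
c=load('wrist','3')
for u,v,z in[(318,91,40),(309,165,55),(304,195,55)]:
    q=ray(c,u,v,z)[:2]; print(q, (R.T@(q-p[:2])).round(1))
# held mount relative to tcp: base top corners
np.save('nest.npy',p)
E
```

```text
[5.05971010e+02 1.76897154e+02 1.76543590e-01] 10.115202596267896 [ 1.6 -0.7 -1.  -0.7 -0.9  1.3  0.1  0.2 -0.3 -0.1 -0.1  0.6]
home [517.2 199.2] pivot [527.1 143.6]
pivot seen [(10, array([ 18.3, -45.1])), (30, array([ 16.4, -40.4])), (40, array([ 15.5, -38.1])), (50, array([ 14.5, -35.8]))]
[526.98924288 144.55826974] [ 15.  -35.5]
[529.076352    86.69037042] [  6.9 -92.9]
[529.48131351  61.20833387] [   2.8 -118. ]
```

```bash
cat >> h.py <<'E'
def nest(x,y):
    p=np.load('nest.npy'); a=p[2]
    return p[:2]+np.array([[np.cos(a),-np.sin(a)],[np.sin(a),np.cos(a)]])@[x,y]
E
python3 -c "
from h import *
t=nest(5,17.2);print(t)
need([*t,120],100.1)"
```

```text
[507.87249268 194.7079479 ]
t 6.9 tcp [500.25 128.56 211.94] yawx 99.15 F [ 0.3  0.8 -3.8] w 37.6
shift [0.6412 0.1805 0.9191] turn [-0.0001  0.0004 -0.0158] rows>= 2.7
```

drive_tool(targets=[0.25,0.07,0.1,0,0,-0.008,0.5,0.14,0.3,0,0,-0.016,0.64,0.18,0.6,0,0,-0.016,0.64,0.18,0.8,0,0,-0.016,0.64,0.18,0.92,0,0,-0.016])

```text
clock: 7.32
tcp_pos: [506.6, 196.4, 117.8]
tcp_rot: [-0.001, 0.641, 0.768, -0.001]
wrist_force: [-0.5, -1.6, -3.4]
grip_width: 37.8
```

drive_tool(targets=[0,0,0,0,0,0,0,0,0,0,0,0,0,0,0,0,0,0,0,0,0,0,0,0])

```text
clock: 7.65
tcp_pos: [508.5, 195.5, 121.1]
tcp_rot: [0.0, 0.642, 0.767, 0.001]
wrist_force: [-1.1, -0.3, -3.1]
grip_width: 37.5
```

```bash
python3 -c "
from h import *
t=nest(5,17.2);print(t)
need([*t,84],100.1)
c=snap(['wrist','side'],'5')
im=c['side']['image'][200:300,240:350,::-1]
cv2.imwrite('pics/sz5.png',cv2.resize(im,None,fx=6,fy=6,interpolation=cv2.INTER_CUBIC))"
```

```text
[507.87249268 194.7079479 ]
t 7.65 tcp [508.46 195.51 121.13] yawx 100.15 F [-1.1 -0.3 -3.1] w 37.5
shift [-0.0071 -0.0081  0.3712] turn [ 0.0022 -0.0006  0.0008] rows>= 0.9
```

View pics/wrist_5.png

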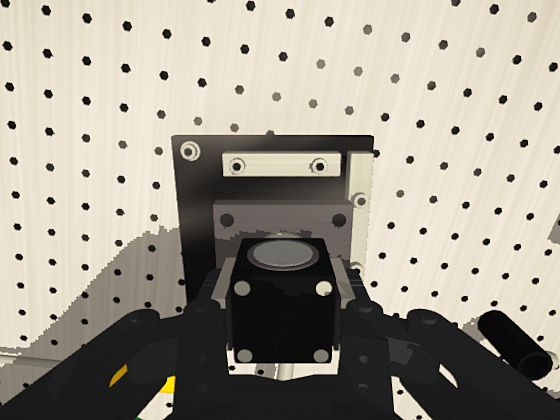

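View pics/sz5.png

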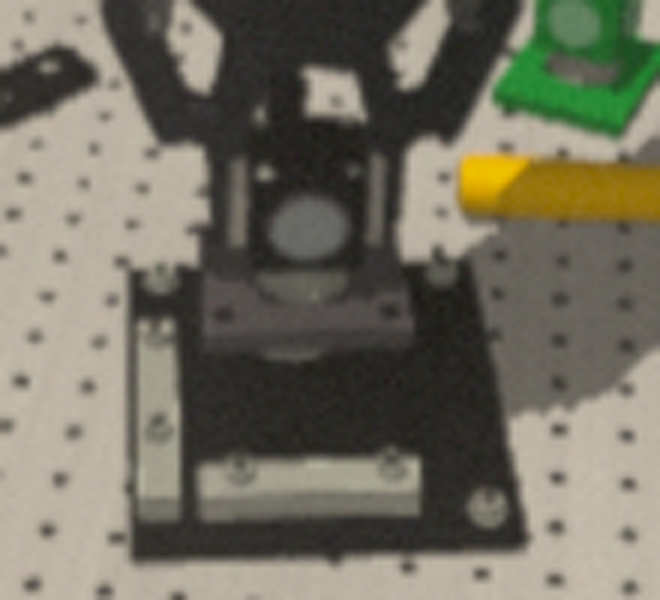

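```bash
python3 - <<'E'
from h import *
c=load('wrist','5'); im=c['image'][120:280,160:390,::-1]
cv2.imwrite('pics/wz5.png',cv2.resize(im,None,fx=3.4,fy=3.4,interpolation=cv2.INTER_CUBIC))
E
```

```text
(no output)
```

View pics/wz5.png

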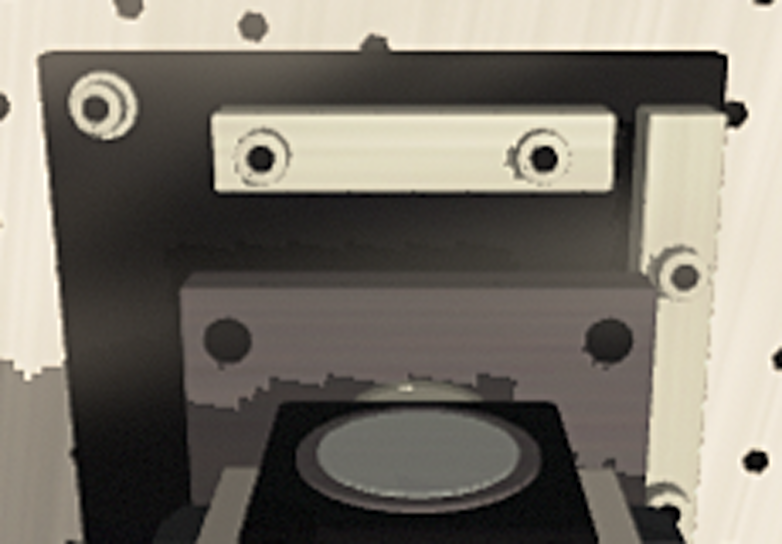

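```bash
python3 - <<'E'
from h import *
c=load('wrist','5'); p=np.load('nest.npy');a=p[2]
R=np.array([[np.cos(a),-np.sin(a)],[np.sin(a),np.cos(a)]])
for n,u,v,z in [('base L',181,290,79),('base R',656,289,79),('railL',215,191,23),('railR',613,190,23),('pl',40,53,10),('pr',727,53,10),('stop',648,115,23)]:
    q=ray(c,160+u/3.4,120+v/3.4,z)[:2]; print(n,(R.T@(q-p[:2])).round(2))
s,t,_=cur();print('tcp nest',R.T@(t[:2]-p[:2]))
E
```

```text
base L [-27.49  47.34]
base R [41.11 47.45]
railL [-31.75  50.62]
railR [43.94 50.77]
pl [-66.68  75.28]
pr [67.06 75.24]
stop [49.76 64.97]
tcp nest [ 5.55331037 17.84268921]
```

drive_tool(targets=[0,0,0.2,0,0,0,0,0,0.4,0,0,0,0,0,0.5,0,0,0,0,0,0.5,0,0,0,0,0,0.5,0,0,0])

```text
clock: 8.17
tcp_pos: [507.6, 195.5, 70.1]
tcp_rot: [-0.0, 0.642, 0.767, -0.0]
wrist_force: [-0.4, 0.2, -3.1]
grip_width: 37.8
```

drive_tool(targets=[0,0,0,0,0,0,0,0,0,0,0,0,0,0,0,0,0,0,0,0,0,0,0,0])

```text
clock: 8.5
tcp_pos: [508.0, 195.5, 70.7]
tcp_rot: [0.0, 0.642, 0.767, 0.001]
wrist_force: [-0.2, 0.3, -3.1]
grip_width: 37.6
```

```bash
python3 -c "
from h import *
t=nest(5.5,17.5)
need([*t,62.5],100.1)"
```

```text
t 8.5 tcp [508.01 195.54  70.66] yawx 100.18 F [-0.2  0.3 -3.1] w 37.6
shift [-0.0049  0.0021  0.0816] turn [ 0.0012 -0.0002  0.0013] rows>= 0.2
```

drive_tool(targets=[0,0,0.03,0,0,0,0,0,0.06,0,0,0,0,0,0.07,0,0,0,0,0,0.07,0,0,0,0,0,0.07,0,0,0])

```text
clock: 8.92
tcp_pos: [507.5, 195.4, 62.8]
tcp_rot: [-0.0, 0.641, 0.767, -0.0]
wrist_force: [-0.4, -0.1, -3.0]
grip_width: 37.6
```

drive_tool(targets=[0,0,0.005,0,0,0,0,0,0.01,0,0,0,0,0,0.015,0,0,0,0,0,0.015,0,0,0])

```text
clock: 9.25
tcp_pos: [507.7, 195.5, 62.1]
tcp_rot: [0.0, 0.642, 0.767, 0.0]
wrist_force: [-0.7, -0.8, 4.4]
grip_width: 37.6
```

drive_tool(targets=[0,0.02,0,0,0,0,0,0.04,0,0,0,0,0,0.06,0,0,0,0,0,0.065,0,0,0,0,0,0.065,0,0,0,0])

```text
clock: 9.67
tcp_pos: [512.4, 196.3, 62.2]
tcp_rot: [-0.0, 0.641, 0.767, -0.001]
wrist_force: [-5.1, -1.3, 8.8]
grip_width: 37.6
```

drive_tool(targets=[0,0.005,0,0,0,0,0,0.01,0,0,0,0,0,0.01,0,0,0,0])

```text
clock: 9.92
tcp_pos: [513.0, 196.5, 62.2]
tcp_rot: [-0.001, 0.641, 0.767, -0.001]
wrist_force: [-6.2, -1.1, 9.4]
grip_width: 37.2
```

drive_tool(targets=[0,0.005,0,0,0,0,0,0.01,0,0,0,0,0,0.01,0,0,0,0])

```text
clock: 10.17
tcp_pos: [514.0, 196.6, 62.2]
tcp_rot: [-0.001, 0.641, 0.767, -0.001]
wrist_force: [-6.3, -1.2, 9.4]
grip_width: 37.5
```

drive_tool(targets=[0,0.005,0,0,0,0,0,0.01,0,0,0,0,0,0.01,0,0,0,0])

```text
clock: 10.42
tcp_pos: [515.0, 196.8, 62.2]
tcp_rot: [-0.001, 0.641, 0.767, -0.001]
wrist_force: [-6.3, -1.7, 9.2]
grip_width: 37.7
```

drive_tool(targets=[0,0.005,0,0,0,0,0,0.01,0,0,0,0,0,0.01,0,0,0,0])

```text
clock: 10.67
tcp_pos: [515.9, 197.0, 62.2]
tcp_rot: [-0.001, 0.641, 0.767, -0.001]
wrist_force: [-6.4, -0.5, 9.7]
grip_width: 37.7
```

drive_tool(targets=[0,0.005,0,0,0,0,0,0.01,0,0,0,0,0,0.01,0,0,0,0])

```text
clock: 10.92
tcp_pos: [516.7, 197.2, 62.2]
tcp_rot: [-0.001, 0.641, 0.767, -0.002]
wrist_force: [-6.5, -1.1, 10.5]
grip_width: 37.4
```

drive_tool(targets=[0,0.005,0,0,0,0,0,0.01,0,0,0,0,0,0.01,0,0,0,0])

```text
clock: 11.17
tcp_pos: [516.8, 197.2, 62.2]
tcp_rot: [-0.001, 0.641, 0.767, -0.002]
wrist_force: [-8.2, -1.7, 11.8]
grip_width: 37.8
```

drive_tool(targets=[0,0.005,0,0,0,0,0,0.01,0,0,0,0,0,0.01,0,0,0,0])

```text
clock: 11.42
tcp_pos: [516.9, 197.2, 62.3]
tcp_rot: [-0.001, 0.641, 0.767, -0.003]
wrist_force: [-10.5, -1.4, 14.3]
grip_width: 37.5
```

drive_tool(targets=[0.01,0.005,-0.01,0,0,0,0.02,0.005,-0.01,0,0,0,0.025,0.005,-0.01,0,0,0,0.025,0.005,-0.01,0,0,0])

```text
clock: 11.75
tcp_pos: [516.9, 197.5, 62.4]
tcp_rot: [-0.001, 0.642, 0.767, -0.005]
wrist_force: [-9.0, -4.7, 7.8]
grip_width: 37.6
```

drive_tool(targets=[0.005,0,0,0,0,0,0.01,0,0,0,0,0,0.015,0,0,0,0,0,0.015,0,0,0,0,0])

```text
clock: 12.08
tcp_pos: [516.9, 197.6, 62.4]
tcp_rot: [-0.0, 0.642, 0.767, -0.006]
wrist_force: [-7.6, -7.1, 9.5]
grip_width: 37.5
```

drive_tool(targets=[0.005,0,0,0,0,0,0.01,0,0,0,0,0,0.015,0,0,0,0,0,0.015,0,0,0,0,0])

```text
clock: 12.42
tcp_pos: [516.9, 197.8, 62.5]
tcp_rot: [0.001, 0.642, 0.766, -0.006]
wrist_force: [-7.4, -6.6, 10.9]
grip_width: 37.7
```

drive_tool(targets=[-0.03,0,-0.005,0,0,0,-0.03,0,-0.01,0,0,0,-0.03,0,-0.01,0,0,0])

```text
clock: 12.67
tcp_pos: [517.0, 197.6, 62.5]
tcp_rot: [-0.001, 0.642, 0.767, -0.005]
wrist_force: [-6.7, -3.2, -0.1]
grip_width: 37.2
```

```bash
python3 -c "
from h import *
p=np.load('nest.npy');a=p[2]
need([*nest(15,20),62],100.1)
s,t,_=cur();R=np.array([[np.cos(a),-np.sin(a)],[np.sin(a),np.cos(a)]]);print('nest tcp',R.T@(t[:2]-p[:2]))
c=snap(['wrist'],'6')['wrist']
im=c['image'][150:290,160:390,::-1]
cv2.imwrite('pics/wz6.png',cv2.resize(im,None,fx=3.4,fy=3.4,interpolation=cv2.INTER_CUBIC))"
```

```text
t 12.67 tcp [516.97 197.56  62.53] yawx 100.16 F [-6.7 -3.2 -0.1] w 37.2
shift [0.0159 0.0055 0.0052] turn [-0.0083  0.0043  0.001 ] rows>= 0.1
nest tcp [14.4582 18.409 ]
```

View pics/wz6.png

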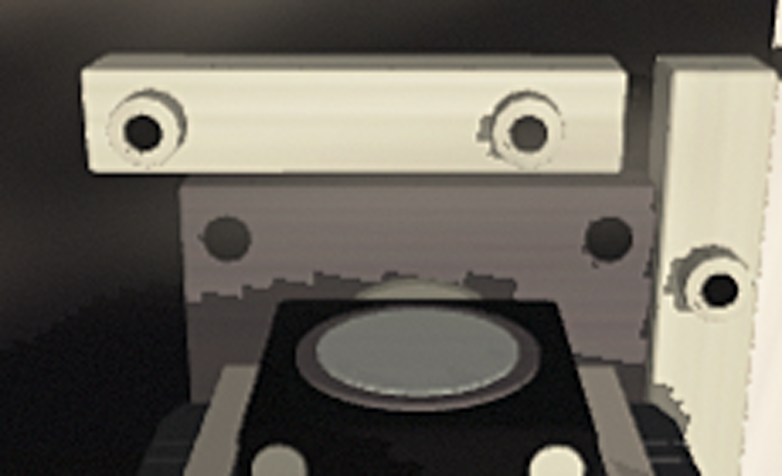

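The base lies parallel to the rail with a small gap, row 172 against 180 in the enlargement, and its right edge meets the end stop at about column 655. Releasing.

drive_tool(targets=[0,0,0,0,0,0,0,0,0,0,0,0,0,0,0,0,0,0,0,0,0,0,0,0,0,0,0,0,0,0], hand=1)

```text
clock: 13.13
tcp_pos: [521.5, 200.7, 63.7]
tcp_rot: [0.0, 0.642, 0.767, 0.001]
wrist_force: [0.2, 0.5, -0.3]
grip_width: 85.4
```

drive_tool(targets=[0,0,0,0,0,0,0,0,0,0,0,0,0,0,-0.1,0,0,0,0,0,-0.35,0,0,0,0,0,-0.7,0,0,0])

```text
clock: 13.55
tcp_pos: [519.3, 199.6, 132.8]
tcp_rot: [-0.001, 0.641, 0.767, -0.002]
wrist_force: [0.1, -0.7, 0.0]
grip_width: 85.4
```

drive_tool(targets=[0,0,-0.2,0,0,0,-0.2,0,-0.4,0,0,0,-0.4,0,-0.5,0,0,0,-0.5,0,-0.5,0,0,0,-0.5,0,-0.5,0,0,0])

```text
clock: 13.97
tcp_pos: [530.5, 147.6, 183.9]
tcp_rot: [0.001, 0.643, 0.766, -0.001]
wrist_force: [-0.5, -0.6, 0.2]
grip_width: 85.7
```

```bash
python3 -c "
from h import *
need([*nest(15,20),62],100.1)
c=snap(['wrist'],'7')['wrist']
"
```

```text
t 13.97 tcp [530.51 147.64 183.94] yawx 99.91 F [-0.5 -0.6  0.2] w 85.7
shift [ 0.5341 -0.0428  1.2181] turn [ 0.0005  0.0024 -0.0032] rows>= 3.2
```

View pics/wrist_7.png

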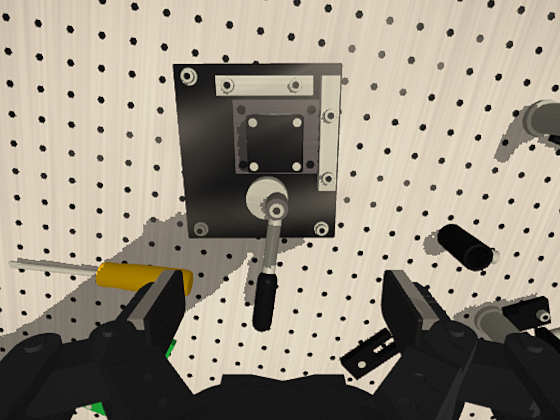

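```bash
python3 - <<'E'
from h import *
c=load('wrist','7'); im=c['image'][55:255,165:365,::-1]
cv2.imwrite('pics/wz7.png',cv2.resize(im,(600,600),interpolation=cv2.INTER_CUBIC))
E
```

```text
(no output)
```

View pics/wz7.png

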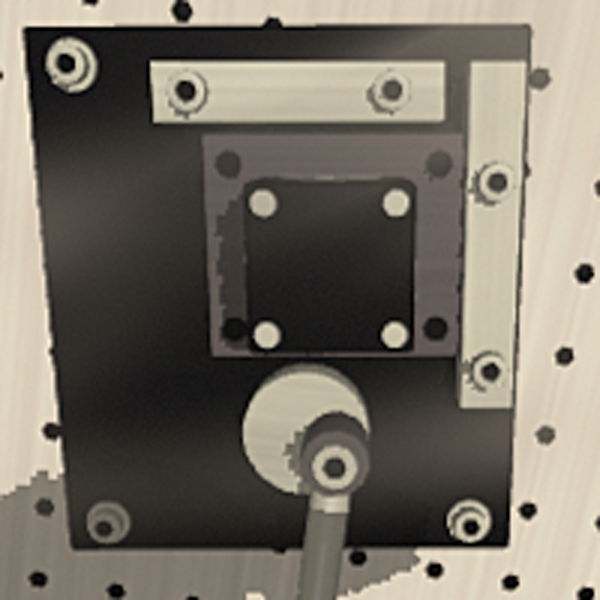

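```bash
python3 - <<'E'
from h import *
from scipy.optimize import least_squares
c=load('wrist','7')
P=[(-68,75,10,25,28),(68,75,10,531,26),(68,-75,10,506,547),(-68,-75,10,72,548),(-32,50,23,153,123),(44,50,23,445,122)]
L=[(50,23,470,65),(50,23,460,405)]
def loc(u,v,z,p):
    w=ray(c,165+u/3,55+v/3,z)[:2]-p[:2]; a=p[2]; return np.array([np.cos(a)*w[0]+np.sin(a)*w[1],-np.sin(a)*w[0]+np.cos(a)*w[1]])
def res(p):
    r=[]
    for x,y,z,u,v in P: r+=list(loc(u,v,z,p)-[x,y])
    for x,z,u,v in L: r.append(loc(u,v,z,p)[0]-x)
    return r
s=least_squares(res,[507,171,.17],x_scale=[1,1,.01]); p=s.x;print(p,np.degrees(p[2]),np.array(s.fun).round(1))
np.save('nest.npy',p)
b=np.array([loc(u,v,20,p) for u,v in[(203,135),(464,134),(457,356),(212,356)]]);print('base',b.round(1).tolist(),b.mean(0))
b=np.array([loc(u,v,73.5,p) for u,v in[(264,203),(396,203),(395,335),(267,335)]]);print('bolts',b.round(1).tolist(),b.mean(0))
print('home',nest(15,20),'pivot',nest(15,-36.5),[loc(335,468,z,p).round(1) for z in(40,45,50)])
for u,v in[(266,276),(264,300),(262,328)]: print('grip',loc((u-165)*3,(v-55)*3,55,p).round(1))
E
```

```text
[5.05942171e+02 1.77214163e+02 1.74334204e-01] 9.988614101740334 [ 1.1 -1.  -0.8 -0.8 -1.1  1.1  1.1  1.   0.  -0.2 -0.1 -0.1 -0.1 -0. ]
base [[-19.5, 46.8], [49.2, 46.9], [49.0, -12.3], [-19.7, -12.2]] [14.74048761 17.33225017]
bolts [[0.6, 32.0], [29.3, 31.9], [29.4, 3.0], [0.5, 3.1]] [14.95037054 17.52516725]
home [517.24575498 199.5127945 ] pivot [527.04581964 143.86920788] [array([ 14.9, -38.9]), array([ 15. , -37.3]), array([ 15.1, -35.8])]
grip [  6.2 -89.4]
grip [   4.1 -111.7]
grip [   1.9 -139. ]
```

```bash
cat >> h.py <<'E'
def lev(th,r=82,off=23):
    """TCP world xy and tool yaw to touch lever at angle th, back of -y finger against it"""
    d=np.array([-np.sin(th),-np.cos(th)]); m=np.array([-np.cos(th),np.sin(th)])
    q=np.array([15,-36.5])+r*d-off*m
    return nest(*q), np.degrees(np.load('nest.npy')[2])+90-np.degrees(th)
E
python3 - <<'E'
from h import *
c=load('wrist','7')
for n,u,v,z in[('fork',342,362,10),('fork',378,332,10),('post',452,235,50),('drv handle',190,275,12),('drv',185,295,12),('drv',103,285,12)]: print(n,ray(c,u,v,z)[:2].round(0))
for th,o in[(.16,36),(.16,23),(.8,23),(1.5,23)]: print(th,lev(th,82,o))
s,t,R=cur();print(s['joint_positions'].round(2) if hasattr(s['joint_positions'],'round') else s['joint_positions'])
q,y=lev(.16,82,38); need([*q,140],y)
E
```

```text
fork [623. -20.]
fork [651.  23.]
post [668. 149.]
drv handle [458.  56.]
drv [455.  33.]
drv [376.  31.]
0.16 (array([564.21748572,  62.39364564]), np.float64(90.82128937964717))
0.16 (array([551.21882125,  62.20730738]), np.float64(90.82128937964717))
0.8 (array([497.66676697,  63.93253754]), np.float64(54.151990491274475))
1.5 (array([453.07886385, 101.65677546]), np.float64(14.044944832116855))
[-0.1   0.72 -0.44  1.86  0.47  0.67 -0.64]
t 14.02 tcp [529.74 149.77 183.31] yawx 100.04 F [-0.2  0.9 -0.5] w 85.5
shift [-0.9234  0.2072  0.4336] turn [-0.0004  0.0007  0.1536] rows>= 2.5
```

drive_tool(targets=[-0.25,0.06,0,0,0,0.04,-0.5,0.12,0.1,0,0,0.08,-0.75,0.18,0.25,0,0,0.12,-0.92,0.21,0.43,0,0,0.154,-0.92,0.21,0.43,0,0,0.154], hand=0)

```text
clock: 14.43
tcp_pos: [565.4, 59.9, 136.3]
tcp_rot: [-0.001, 0.703, 0.711, -0.004]
wrist_force: [-0.1, -0.6, -0.6]
grip_width: 26.0
```

drive_tool(targets=[0,0,0,0,0,0,0,0,0,0,0,0,0,0,0,0,0,0,0,0,0,0,0,0])

```text
clock: 14.77
tcp_pos: [566.7, 66.5, 141.1]
tcp_rot: [-0.0, 0.7, 0.714, 0.001]
wrist_force: [-0.8, 0.4, -0.6]
grip_width: 0.1
```

```bash
python3 - <<'E'
from h import *
q,y=lev(.16,82,38); need([*q,62],y);snap(['wrist'],'8')
E
```

```text
t 14.77 tcp [566.67  66.52 141.14] yawx 91.12 F [-0.8  0.4 -0.6] w 0.1
shift [-0.042  -0.0061  0.7913] turn [ 0.0009 -0.0014  0.005 ] rows>= 1.9
```

View pics/wrist_8.png

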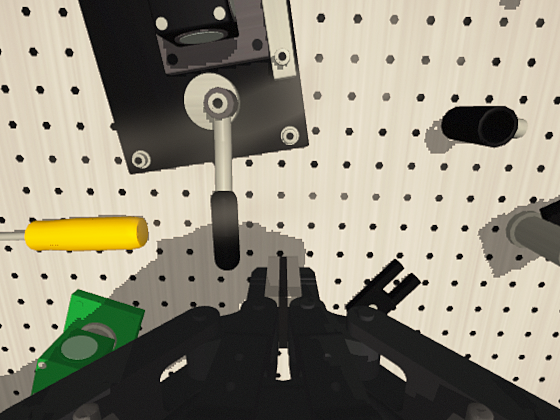

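The closed fingers (tips near (285,265)) are well to the +x side of the grip, which spans (225,195) to (227,268). Descending.

drive_tool(targets=[-0.04,0,0.25,0,0,0,-0.04,0,0.5,0,0,0,-0.04,0,0.7,0,0,0,-0.04,0,0.79,0,0,0,-0.04,0,0.79,0,0,0])

```text
clock: 15.23
tcp_pos: [565.6, 60.8, 60.1]
tcp_rot: [-0.001, 0.701, 0.713, -0.001]
wrist_force: [-0.2, 0.4, 0.7]
grip_width: 0.0
```

drive_tool(targets=[0,0,0,0,0,0,0,0,0,0,0,0,0,0,0,0,0,0,0,0,0,0,0,0])

```text
clock: 15.57
tcp_pos: [567.5, 60.5, 62.6]
tcp_rot: [0.001, 0.701, 0.713, 0.001]
wrist_force: [0.7, 0.1, 0.3]
grip_width: -0.3
```

```bash
python3 - <<'E'
from h import *
q,y=lev(.16,82,23); need([*q,62],y)
c=snap(['wrist'],'9')
E
```

```text
t 15.57 tcp [567.52  60.46  62.62] yawx 90.94 F [0.7 0.1 0.3] w -0.3
shift [ 0.0201 -0.1628  0.0058] turn [ 0.0019 -0.0003  0.002 ] rows>= 0.4
```

View pics/wrist_9.png

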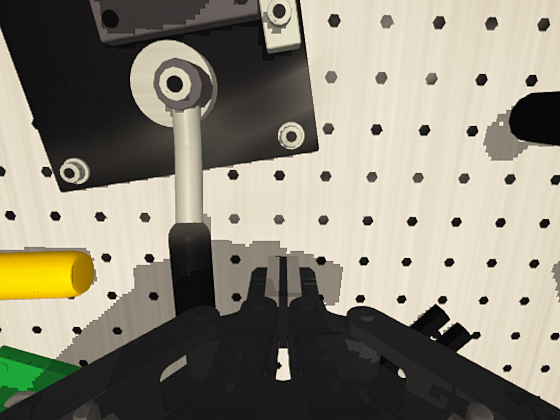

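drive_tool(targets=[0.01,-0.03,-0.04,0,0,0,0.02,-0.06,-0.04,0,0,0,0.02,-0.09,-0.04,0,0,0,0.02,-0.12,-0.04,0,0,0,0.02,-0.14,-0.04,0,0,0])

```text
clock: 16.03
tcp_pos: [552.0, 62.1, 65.5]
tcp_rot: [-0.0, 0.701, 0.713, -0.0]
wrist_force: [-0.5, -0.6, 0.0]
grip_width: 0.2
```

drive_tool(targets=[0,-0.02,0,0,0,0,0,-0.04,0,0,0,0,0,-0.06,0,0,0,0,0,-0.06,0,0,0,0])

```text
clock: 16.37
tcp_pos: [547.2, 61.7, 65.6]
tcp_rot: [0.001, 0.701, 0.713, 0.0]
wrist_force: [3.8, -0.7, -0.6]
grip_width: 0.1
```

```bash
python3 - <<'E'
from h import *
q,y=lev(.3,82,20); need([*q,66.5],y)
c=snap(['wrist'],'10')
E
```

```text
t 16.37 tcp [547.16  61.66  65.58] yawx 90.93 F [ 3.8 -0.7 -0.6] w 0.1
shift [-0.0148 -0.1058 -0.0093] turn [0.001  0.0003 0.1355] rows>= 1.1
```

View pics/wrist_10.png

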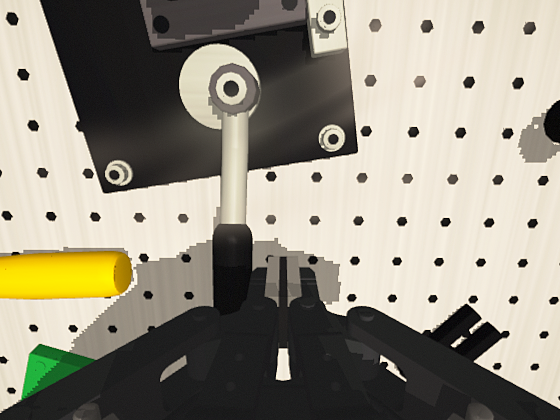

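```bash
cat >> h.py <<'E'
def arc(ths,r=82,off=20,z=66.5):
    s,t,R=cur(); p=np.load('nest.npy')[2]
    # angle implied by current tcp
    l=np.array([[np.cos(p),np.sin(p)],[-np.sin(p),np.cos(p)]])@(t[:2]-np.load('nest.npy')[:2])-np.array([15,-36.5])
    th0=np.arctan2(-l[0],-l[1])+np.arctan2(off,np.sqrt(max(l@l-off**2,1))); 
    m=np.array([-np.cos(th0),np.sin(th0)]); F=np.array(s['wrist_force'])[:2]
    Fn=np.array([[np.cos(p),np.sin(p)],[-np.sin(p),np.cos(p)]])@F
    print('t',round(s['clock'],2),'th_now',round(th0,3),'rad',round(np.linalg.norm(l),1),'F along push',round(-Fn@m,1),'F',np.round(s['wrist_force'],1),'z',t[2].round(1))
    out=[]
    for th in ths:
        q,y=lev(th,r,off); a=np.radians(y)
        T=np.array([[np.cos(a),np.sin(a),0],[np.sin(a),-np.cos(a),0],[0,0,-1]])
        d=R.inv().apply(np.array([*q,z])-t)/100; rv=(R.inv()*Ro.from_matrix(T)).as_rotvec()/np.radians(60)
        out.append(np.r_[d,rv].round(3).tolist())
    for o in out: print(o)
E
python3 -c "
from h import *
arc([.25,.31,.37,.43,.49])"
```

```text
t 16.42 th_now 0.173 rad 84.6 F along push 2.9 F [ 2.9 -1.1 -0.6] z 65.6
[-0.01, -0.064, -0.009, 0.001, 0.0, 0.088]
[-0.016, -0.114, -0.009, 0.001, 0.0, 0.145]
[-0.019, -0.165, -0.009, 0.001, 0.0, 0.202]
[-0.018, -0.216, -0.009, 0.001, 0.0, 0.26]
[-0.015, -0.266, -0.009, 0.001, 0.0, 0.317]
```

drive_tool(targets=[-0.01,-0.06,-0.01,0,0,0.085,-0.015,-0.115,-0.01,0,0,0.145,-0.02,-0.165,-0.01,0,0,0.2,-0.02,-0.215,-0.01,0,0,0.26,-0.015,-0.265,-0.01,0,0,0.32])

```text
clock: 16.83
tcp_pos: [520.7, 59.7, 66.6]
tcp_rot: [0.0, 0.811, 0.584, 0.0]
wrist_force: [2.2, -1.9, -1.0]
grip_width: 0.1
```

```bash
python3 -c "
from h import *
arc([.53,.6,.66,.72,.78])"
```

```text
t 16.83 th_now 0.489 rad 84.4 F along push 2.7 F [ 2.2 -1.9 -1. ] z 66.6
[-0.008, -0.034, 0.001, 0.001, -0.0, 0.032]
[-0.018, -0.092, 0.001, 0.001, -0.0, 0.099]
[-0.023, -0.142, 0.0, 0.001, -0.0, 0.156]
[-0.026, -0.193, 0.0, 0.001, -0.0, 0.213]
[-0.025, -0.243, 0.0, 0.001, -0.0, 0.271]
```

drive_tool(targets=[-0.01,-0.04,0,0,0,0.035,-0.02,-0.09,0,0,0,0.1,-0.025,-0.14,0,0,0,0.155,-0.025,-0.195,0,0,0,0.215,-0.025,-0.245,0,0,0,0.27])

```text
clock: 17.25
tcp_pos: [496.8, 65.0, 66.7]
tcp_rot: [0.001, 0.886, 0.464, 0.001]
wrist_force: [3.3, -1.2, -0.6]
grip_width: -0.2
```

```bash
python3 -c "
from h import *
arc([.83,.88,.93,.98,1.03])
snap(['wrist'],'11')"
```

```text
t 17.25 th_now 0.779 rad 84.5 F along push 3.4 F [ 3.3 -1.2 -0.6] z 66.7
[-0.008, -0.042, 0.002, 0.001, -0.001, 0.048]
[-0.015, -0.084, 0.001, 0.001, -0.001, 0.096]
[-0.02, -0.125, 0.001, 0.001, -0.001, 0.143]
[-0.022, -0.168, 0.001, 0.001, -0.001, 0.191]
[-0.023, -0.21, 0.001, 0.001, -0.001, 0.239]
```

View pics/wrist_11.png

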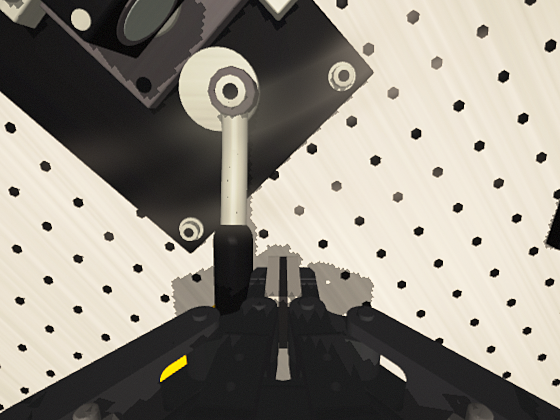

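The lever (grip at (233,265)) follows the finger in step with the tool. I'll go on, more slowly now.

drive_tool(targets=[-0.01,-0.045,0,0,0,0.05,-0.015,-0.085,0,0,0,0.095,-0.02,-0.125,0,0,0,0.145,-0.02,-0.17,0,0,0,0.19,-0.025,-0.21,0,0,0,0.24])

```text
clock: 17.72
tcp_pos: [478.1, 74.7, 66.6]
tcp_rot: [0.0, 0.937, 0.35, 0.001]
wrist_force: [3.8, -2.3, 0.3]
grip_width: -0.1
```

```bash
python3 -c "
from h import *
arc([1.06,1.09,1.12,1.15,1.18])"
```

```text
t 17.72 th_now 1.029 rad 84.7 F along push 4.2 F [ 3.8 -2.3  0.3] z 66.6
[-0.003, -0.026, 0.001, 0.001, -0.001, 0.029]
[-0.008, -0.05, 0.001, 0.001, -0.001, 0.058]
[-0.012, -0.075, 0.001, 0.001, -0.001, 0.087]
[-0.015, -0.101, 0.001, 0.001, -0.001, 0.115]
[-0.018, -0.126, 0.001, 0.001, -0.001, 0.144]
```

drive_tool(targets=[-0.005,-0.025,0,0,0,0.03,-0.01,-0.05,0,0,0,0.06,-0.01,-0.075,0,0,0,0.085,-0.015,-0.1,0,0,0,0.115,-0.02,-0.125,0,0,0,0.145])

```text
clock: 18.13
tcp_pos: [467.9, 83.3, 66.6]
tcp_rot: [0.0, 0.961, 0.278, 0.0]
wrist_force: [3.9, -2.6, 1.9]
grip_width: 0.1
```

```bash
python3 -c "
from h import *
arc([1.21,1.24,1.27,1.3])"
```

```text
t 18.13 th_now 1.186 rad 84.6 F along push 4.2 F [ 3.9 -2.6  1.9] z 66.6
[-0.002, -0.02, 0.001, 0.0, -0.001, 0.027]
[-0.007, -0.045, 0.001, 0.0, -0.001, 0.056]
[-0.011, -0.07, 0.001, 0.0, -0.001, 0.084]
[-0.015, -0.095, 0.001, 0.0, -0.001, 0.113]
```

drive_tool(targets=[-0.002,-0.02,0,0,0,0.027,-0.007,-0.045,0,0,0,0.056,-0.011,-0.07,0,0,0,0.084,-0.015,-0.095,0,0,0,0.113])

```text
clock: 18.47
tcp_pos: [461.6, 90.0, 66.5]
tcp_rot: [0.0, 0.975, 0.22, 0.0]
wrist_force: [3.7, -4.5, 0.7]
grip_width: 0.3
```

```bash
python3 -c "
from h import *
arc([1.32,1.34,1.36,1.38])"
```

```text
t 18.47 th_now 1.294 rad 84.8 F along push 5.6 F [ 3.7 -4.5  0.7] z 66.5
[-0.001, -0.021, 0.0, 0.001, -0.0, 0.018]
[-0.004, -0.038, 0.0, 0.001, -0.0, 0.037]
[-0.008, -0.054, 0.0, 0.001, -0.0, 0.056]
[-0.011, -0.071, 0.0, 0.001, -0.0, 0.076]
```

drive_tool(targets=[-0.001,-0.021,0,0,0,0.018,-0.004,-0.038,0,0,0,0.037,-0.008,-0.054,0,0,0,0.056,-0.011,-0.071,0,0,0,0.076])

```text
clock: 18.8
tcp_pos: [457.4, 95.3, 66.5]
tcp_rot: [0.001, 0.983, 0.181, -0.0]
wrist_force: [3.6, -5.7, 1.3]
grip_width: 0.1
```

```bash
python3 -c "
from h import *
arc([1.4,1.42,1.44,1.46])"
```

```text
t 18.8 th_now 1.375 rad 84.9 F along push 6.6 F [ 3.6 -5.7  1.3] z 66.5
[0.0, -0.021, 0.0, 0.001, 0.0, 0.019]
[-0.003, -0.037, 0.0, 0.001, 0.0, 0.038]
[-0.007, -0.054, -0.0, 0.001, 0.0, 0.057]
[-0.009, -0.071, -0.0, 0.001, 0.0, 0.076]
```

drive_tool(targets=[0,-0.02,0,0,0,0.019,-0.003,-0.035,0,0,0,0.038,-0.007,-0.05,0,0,0,0.05,-0.007,-0.05,0,0,0,0.05])

```text
clock: 19.13
tcp_pos: [455.4, 98.1, 66.5]
tcp_rot: [0.002, 0.988, 0.155, 0.0]
wrist_force: [4.9, -9.2, 0.8]
grip_width: 0.1
```

```bash
python3 -c "
from h import *
arc([1.46,1.48,1.5])"
```

```text
t 19.13 th_now 1.414 rad 85.0 F along push 10.3 F [ 4.9 -9.2  0.8] z 66.5
[-0.003, -0.038, 0.0, 0.004, 0.0, 0.024]
[-0.006, -0.054, 0.0, 0.004, -0.0, 0.043]
[-0.009, -0.071, 0.0, 0.004, -0.0, 0.062]
```

drive_tool(targets=[0,-0.01,0,0,0,0.01,0,-0.02,0,0,0,0.02,0,-0.02,0,0,0,0.02])

```text
clock: 19.38
tcp_pos: [455.0, 98.2, 66.6]
tcp_rot: [0.003, 0.99, 0.143, 0.0]
wrist_force: [5.1, -12.2, 1.7]
grip_width: 0.2
```

```bash
python3 -c "
from h import *
arc([1.5])"
```

```text
t 19.38 th_now 1.417 rad 85.2 F along push 13.2 F [  5.1 -12.2   1.7] z 66.6
[-0.008, -0.068, 0.001, 0.005, 0.0, 0.041]
```

drive_tool(targets=[0,-0.01,0,0,0,0,0,-0.02,0,0,0,0,0,-0.02,0,0,0,0])

```text
clock: 19.63
tcp_pos: [454.9, 98.5, 66.6]
tcp_rot: [0.004, 0.99, 0.142, 0.0]
wrist_force: [7.4, -15.9, 0.6]
grip_width: 0.3
```

```bash
python3 -c "
from h import *
arc([1.5])"
```

```text
t 19.63 th_now 1.42 rad 85.2 F along push 17.4 F [  7.4 -15.9   0.6] z 66.6
[-0.008, -0.066, 0.001, 0.007, 0.0, 0.039]
```

drive_tool(targets=[0,-0.01,0,0,0,0,0,-0.02,0,0,0,0,0,-0.02,0,0,0,0])

```text
clock: 19.88
tcp_pos: [454.9, 98.7, 66.7]
tcp_rot: [0.005, 0.99, 0.141, 0.001]
wrist_force: [8.8, -20.7, 1.7]
grip_width: -0.1
```

drive_tool(targets=[0,-0.01,0,0,0,0,0,-0.02,0,0,0,0,0,-0.02,0,0,0,0])

```text
clock: 20.13
tcp_pos: [454.8, 98.9, 66.8]
tcp_rot: [0.006, 0.99, 0.14, 0.001]
wrist_force: [9.8, -24.2, 1.1]
grip_width: -0.2
```

```bash
python3 -c "
from h import *
arc([1.5])
snap(['wrist'],'12')"
```

```text
t 20.13 th_now 1.426 rad 85.1 F along push 26.1 F [  9.8 -24.2   1.1] z 66.8
[-0.007, -0.061, 0.002, 0.011, -0.0, 0.035]
```

View pics/wrist_12.png

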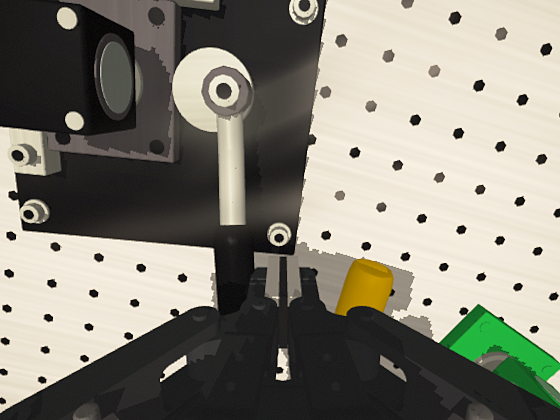

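Force climbed from 10 to 26 N with under 1 mm of motion, so this is the rigid stop. I'll back off and look.

drive_tool(targets=[0,0.1,0,0,0,0,0,0.2,0,0,0,0,0,0.3,-0.1,0,0,0,0,0.3,-0.4,0,0,0,0,0.3,-0.7,0,0,0])

```text
clock: 20.6
tcp_pos: [458.8, 80.0, 136.0]
tcp_rot: [-0.001, 0.989, 0.147, -0.003]
wrist_force: [0.4, 0.9, -0.1]
grip_width: -0.1
```

drive_tool(targets=[-0.1,0,-0.2,0,0,0,-0.2,0,-0.5,0,0,0,-0.2,0,-0.7,0,0,0,-0.2,0,-0.8,0,0,0,-0.2,0,-0.8,0,0,0])

```text
clock: 21.02
tcp_pos: [441.8, 75.3, 218.2]
tcp_rot: [-0.001, 0.989, 0.148, 0.001]
wrist_force: [0.9, 0.1, 0.2]
grip_width: 0.2
```

drive_tool(targets=[0,0,0,0,0,0,0,0,0,0,0,0,0,0,0,0,0,0,0,0,0,0,0,0])

```text
clock: 21.35
tcp_pos: [441.4, 74.0, 215.5]
tcp_rot: [0.0, 0.989, 0.147, -0.001]
wrist_force: [-0.5, -0.1, -0.3]
grip_width: 0.1
```

```bash
python3 -c "
from h import *
arc([1.5])
snap(['wrist','top'],'13')"
```

```text
t 21.35 th_now 1.243 rad 110.5 F along push -0.2 F [-0.5 -0.1 -0.3] z 215.5
[0.197, -0.26, 1.489, -0.0, 0.002, 0.048]
```

View pics/wrist_13.png

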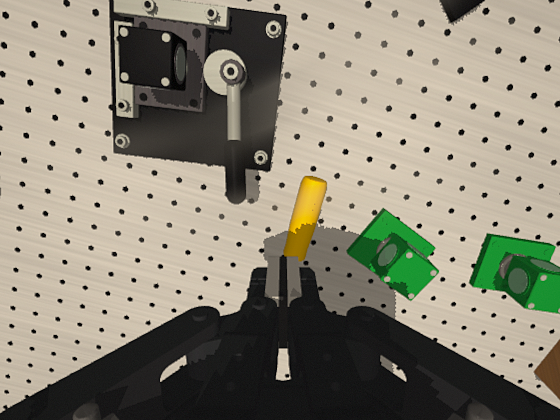

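```bash
python3 - <<'E'
from h import *
c=load('wrist','13'); im=c['image'][0:215,100:300,::-1]
cv2.imwrite('pics/wz13.png',cv2.resize(im,(560,602),interpolation=cv2.INTER_CUBIC)[:600])
E
```

```text
(no output)
```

View pics/wz13.png

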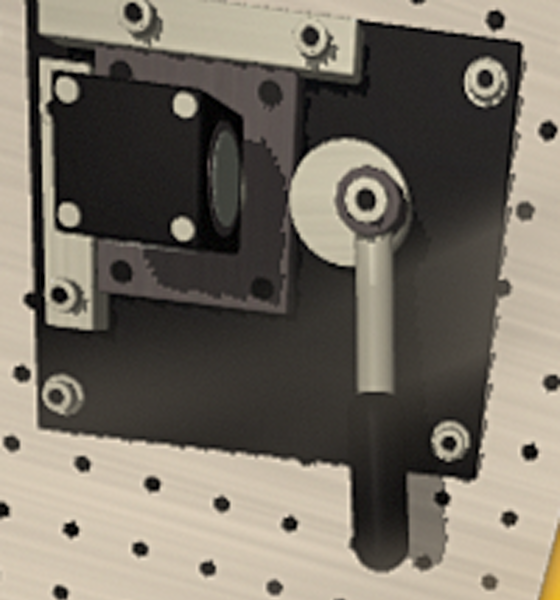

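```bash
python3 - <<'E'
from h import *
from scipy.optimize import least_squares
c=load('wrist','13')
def loc(u,v,z,p):
    w=ray(c,100+u/2.8,v/2.8,z)[:2]-p[:2]; a=p[2]; return np.array([np.cos(a)*w[0]+np.sin(a)*w[1],-np.sin(a)*w[0]+np.cos(a)*w[1]])
P=[(-68,75,10,38,430),(-68,-75,10,474,479),(68,-75,10,522,42)]
def res(p):
    r=[]
    for x,y,z,u,v in P: r+=list(loc(u,v,z,p)-[x,y])
    return r
p0=np.load('nest.npy'); s=least_squares(res,p0,x_scale=[1,1,.01])
for p in (p0,s.x):
    print(p,np.array(res(p)).round(1))
    b=np.array([loc(u,v,73.5,p) for u,v in[(68,90),(185,105),(70,215),(183,230)]]);print('bolts',b.round(1).tolist(),b.mean(0), 'yaw',np.degrees(np.arctan2(*(b[0]-b[2])[::-1])))
    print('base',[loc(u,v,20,p).round(1) for u,v in[(300,70),(290,312)]])
    h=loc(366,200,45,p);g=loc(380,500,52,p);g2=loc(381,560,52,p);a1=loc(374,390,52,p)
    for q in (g,a1): print('lever',h,q,np.arctan2(-(q-h)[0],-(q-h)[1]))
E
```

```text
[5.05942171e+02 1.77214163e+02 1.74334204e-01] [-0.8 -1.1  0.3  0.2 -1.1  0.2]
bolts [[28.8, 33.8], [28.9, 5.1], [-0.1, 33.8], [-0.3, 5.1]] [14.31174249 19.45591126] yaw -0.05206193916228086
base [array([ 49.5, -10.7]), array([-19.6, -11.3])]
lever [ 14.46541676 -36.58823782] [-69.41484687 -48.12200085] 1.4341505108756014
lever [ 14.46541676 -36.58823782] [-37.06972163 -43.80970045] 1.4315758613157883
[5.05320326e+02 1.76948559e+02 1.78101243e-01] [ 0.1 -0.7  0.6  0.6 -0.8  0.1]
bolts [[29.6, 33.8], [29.6, 5.2], [0.6, 34.0], [0.4, 5.3]] [15.04399541 19.5530961 ] yaw -0.26789739003941115
base [array([ 50.1, -10.8]), array([-19. , -11.1])]
lever [ 14.98654858 -36.49123423] [-68.93656793 -47.70893592] 1.4379175501359336
lever [ 14.98654858 -36.49123423] [-36.57542763 -43.51851119] 1.4353429005761205
```

```bash
python3 - <<'E'
from h import *
a=load('top','0')['image'].astype(int);b=load('top','13')['image'].astype(int)
d=cv2.imread('pics/top_13.png');cv2.imwrite('pics/cmp.png',np.vstack([cv2.imread('pics/top_0.png')[90:310,130:430],d[90:310,130:430]]))
E
```

```text
(no output)
```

View pics/cmp.png

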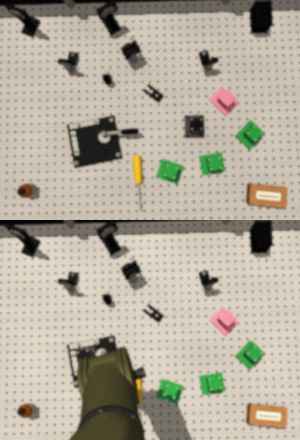

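The other things stand where they did, comparing before (upper) and after (lower). The mount is in the nest and the arm is clear, so I'm handing in.

```bash
python3 -c "
from h import *
print(robot.close_job())"
```

```text
the job is handed in; nothing more can be done
None
```

The beamsplitter cube is back in its nest and locked, and I handed the job in at about 21 s of the 72 s allowed. The close-out gives no verdict.

- **Placing:** I set the mount on the nest plate with light contact, up to about 14 N at the wrist. I then slid it along until it stopped against the end stop, and released it. At that point the images put it about 0.1 mm from home along x and 2.6 mm short of the rail, with the lever at about 0.16 rad.
- **Locking:** I pushed the lever round with the closed fingers, at 3 to 10 N for most of the swing. At about 1.42 rad the force climbed from 10 to 26 N with under 1 mm of movement, which I took as the rigid end stop. The limit is 40 N.
- **Last checks:** The mount was about 0 to 0.7 mm from home along x, 0.5 mm along y, and under 0.3° out of square. The lever read about 1.43 rad, the arm was well clear, and the other things looked unmoved in the top view.

- **Thin margin on the lever:** 1.43 rad is only about 0.03 rad above the required 1.4, and comes from images whose calibration is good to about 2 mm.
- **Nest position:** Two fits of the nest's position disagreed by about 0.7 mm, which is where the spread in x comes from.
- **Rail push:** An attempt to nudge the mount to the rail with the gripper moved it only about 0.5 mm. The cam did the rest.
- **Hidden in the last view:** The arm covers part of the driver in the last top picture. Its handle is visible in the last wrist picture, where it looks undisturbed.

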